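Mount the short primed panel on the table easel

ROBOT

A 6-joint arm with a two-finger parallel gripper is mounted at the origin on the work surface. World frame = base frame: x ahead of the robot, y to its left, z up, the work surface at z = 0. Lengths are in mm, angles in degrees, forces in N, time in s.
With the tool pointing down it reaches from about 300 to 850 mm from the base axis. Payload 4.2 kg.
Tool frame: the origin (TCP) lies midway between the tips of the shut fingers; the grasp point (between the pads) lies 19 mm behind it (env.grasp_offset is the distance from the TCP to the grasp point, in mm); z points along the fingers, y is the line along which they close (so a half turn about z gives the same grasp; the last joint's range is limited). The gripper opens to 91 mm and grips with 3 to 60 N. Pads are 32 mm wide; open, the fingers measure 118 mm over their backs; the gripper's body (76 mm by 178 mm) begins 60 mm behind the grasp point.
Start: joints at [-75.802, 18.312, 89.639, -0, 72.044, -1.146], TCP at [152.154, -554.523, 176.376] pointing down, gripper open.
Joint ranges: [-177.97, 177.97], [-48.28, 115.42], [12.27, 149.76], [-77.06, 257.06], [2.81, 150.46], [-146.56, 146.56]. Speed limits (degrees/s): [147.25, 147.25, 180, 180, 180, 180].

INTERFACE

Orientations are given as [roll, pitch, yaw] about the fixed x, y, z axes, in that order (R = Rz(yaw) Ry(pitch) Rx(roll)).
In Python, from workcell import env, optics gives the robot as it stands. The module is installed in compiled form; this text tells all that it offers.
- The arm moves only by the tool send_rows, never from a script. Its argument "targets" is a list that holds one entry, the list of rows, each a list of 7 numbers: the turn, a rotation vector about the world's x, y, z scaled (see below), then the shift along the world's x, y, z scaled (see below), then the closure, from -1 (fully open) to 1 (shut). In form: [[[rx, ry, rz, x, y, z, gripper], ...]]. A call has 1 to 12 rows; each row shifts and turns the commanded pose from where the row before left it; what a row does not reach is not made up. The controller multiplies each number of a shift by 0.2 m and each number of a turn by pi/2 rad. A row lasts 1/10 s, in which the tool goes at most 50 mm and 8.59 degrees, less where a joint would pass 70% of its speed; a pose out of reach is approached as far as the arm can. A call with a number of a shift or a turn outside -1 to 1 is refused whole. A call with a gripper value outside its range is refused whole. The fingers move at their own pace and stop on an object; "grip_force" is the grip in N (left out, the last holds). Time passes only in rows, so rows that do not move let the fingers close. It gives the time, the measured TCP pose, the force, the opening and the grip force at its end, in the units of the state.
- env.state(): the state, without advancing time (a new reading comes with each control period).
- optics.grab_frame(name): name is "scene" or "top" or "wrist"; returns (picture, depth): 420x560x3 uint8, red, green, blue; 420x560 float32, mm along the optical axis (not along the pixel's ray), 0 where there is no reading.
- optics.camera_info(name): a dict with "camera_matrix" (3x3 intrinsics, pixels), "R" (3x3) and "t" (3): a world point X has camera coordinates R X + t; the wrist camera has in their place "mount" (4x4, takes a point from camera to tool coordinates, whose origin is the TCP and whose axes are the flange's). Camera axes: x right, y down, z forward; pixel columns grow to the right and rows downward; lengths in mm; the calibration is good to about 2 mm. A picture is of the moment at which its call begins: read the wrist's pose just before it. camera_info takes no time and is no camera call.
- env.job_done(): hands the job in; it is judged then, once.
Trained networks look in the newest picture that a camera, given by its name, has taken for a name from the list of things; names that differ only in an ending like _2 or _b are one class to them, and where a whole thing is asked for, a point or a joint stands for the part that bears it (a point fixed in the world has none). Each returns a list of dicts, best first, with "conf" (0 to 1); they miss things now and then, are a little off and sometimes report something else, mostly with a low value. They report only what shows in the picture. A call takes as long as a camera call. They do not tell look-alikes from the thing itself.
- optics.silhouettes(camera, name): "mask" (420x560 bool, what is visible of it) and "at" ([column, row] in pixels, amid what is visible of it).
- optics.place_of(camera, name): "at" ([column, row] in pixels: a listed point, or the origin of a listed thing).
The state is a dict: "time_s": time; "qpos": joint angles; "qvel": joint speeds; "effort": joint torques, N m; "ee_pos": TCP position; "ee_rot": TCP orientation; "force": force on the tool from outside, world axes, zero at the start; "torque": the same for the moment, N m; "gripper_width": finger opening in mm; "gripper_force": force on a finger pad.
Only numpy, scipy, OpenCV 4.12 (cv2) and the standard library are available. Lean on these libraries where they do the work, as an engineer would, in place of code of your own. Each camera call takes 0.05 s, during which the arm holds its last target. There are 200 camera calls.

TASK

Draw the shortest of the four panels up out of its slot in the leaning drying rack and stand it on the table easel: bottom edge down on the ledge, centred on the mast, lying flat back against it, white primed face outward. Then slide the easel's top clamp down the mast until it rests on the panel's top edge, and let go. Set the panel down without banging it, leave the other panels in their slots, and do not knock the brush jar or the bottles.

Things in the scene. Friction and masses are not known exactly. Their poses are not given: they have to be found in the camera images.
- panel: shortest panel, to be mounted: plywood 10 mm thick, 180 mm wide, 150 mm high, about 170 g, white primed front, bare wooden back. Origin: middle of its bottom edge at mid-thickness; z up its height, y along its width, x out of its primed face. Starts in any of the rack's slots, leaning 22 degrees (z toward the rack's -x), primed face up; only its top 50 mm stand clear of the slots
- primed_face (a point): centre of the panel's white primed face (x 5, y 0, z 75 mm in the panel's axes)
- panel_top (a point): middle of the panel's top edge (x 0, y 0, z 150 mm in the panel's axes)
- panel_a: a taller panel, 168 mm high, otherwise the same (10 mm thick, 180 mm wide; origin and axes likewise), in another slot; stays there
- panel_b: a taller panel, 172 mm high, otherwise the same; stays in its slot
- panel_c: a taller panel, 176 mm high, otherwise the same; stays in its slot
- rack: plywood drying rack, fixed; 306 x 204 mm, side cheeks 105 mm high. Battens on them, up to 100 mm along the slant, make four slots 13 mm wide (2 mm play at each side edge), leaning 22 degrees toward the rack's -x, feet at x -102, -34, 34, 102 mm, y 0. 53 mm free between neighbouring panels' faces. Origin: underside of its floor, z up, y along the panels' width
- easel: wooden table easel, fixed, front to its own +x; base 250 mm long, 192 mm wide. Origin on the table under its middle, z up. Its mast leans back 22 degrees toward -x, held by a single prop leg behind its middle
- ledge (a point): foot of the mast's front face at mid-width, level with the ledge's top, 85 mm above the table. x: square out of the mast's front; y: along the ledge; z: up the leaning mast. Mast 26 mm wide, 16 mm thick, ends at z 300. Cross rail 170 mm wide, flush with the mast's front, z 10 to 35; else open behind a panel. Ledge 200 mm long, out to x 40, with a lip 8 mm high at x 35 to 40 mm
- clamp (a joint): position of the top clamp on the mast, m: 0 at the top, growing as it slides down, at most 0.115; at value q its underside is 0.240 - q up the mast from ledge. Starts between 0 and 0.035. Held where it is left by sliding friction of 3.5 N; not sprung, nothing to unscrew
- clamp_seat (a point): point of the clamp's underside in the plane of the mast's front face; the underside rests on a panel's top edge. Axes as ledge. The clamp is a wooden block round the mast, 36 mm wide, 30 mm high, reaching 17 mm in front of the mast, with a lip hanging 8 mm below the underside at x 13 to 17 mm; the panel's edge goes behind the lip
- clamp_knob (a point): middle of the clamp's wooden knob: a fixed handle 22 mm across and 26 mm long, its axis square to the mast; 39 mm in front of the mast's face and 16 mm above the clamp's underside. Pinch it or push it down along the mast
- brush_jar: glass jar of 70 mm across and 105 mm high with four brushes reaching 270 mm above the table and 32 mm out from its middle; bystander, origin under its middle
- glue: white glue bottle, 58 mm across, 165 mm high; bystander, origin under its middle
- paint_1: small paint bottle, 34 mm across, 85 mm high, behind the rack; bystander, origin under its middle
- paint_2: small paint bottle, 34 mm across, 85 mm high, in front of the easel; bystander, origin under its middle
Not all that is in view belongs to the job. Leave any blue or pink look-alike of the panel alone.

How it is judged:
By the outcome, as a careful person would: the job done as asked, in the order asked, and still so for the second after the job is handed in, with the robot touching nothing.
It also fails if it takes over 67 s, if anything falls off the work surface, if the arm or the gripper's body presses on something with over 40 N, if the wrist force passes 120 N, or if a joint passes its speed limit or range.

## Working session

There is one attempt and no reset: what is moved stays moved. The work goes in short steps, Python scripts to look and compute and a tool call to move; the robot and the scene stay as the last step left them, time stands still between calls to the robot, and variables do not carry over. Pictures are saved under pics/ and viewed, at most 10 in all, crops included, and the job is handed in when it is done.

Besides the shell and the picture viewer there is one more tool, called as name(argument=value, ...) on one line, values as JSON. send_rows: Moves the arm, as the interface text tells. Its arguments: {"type":"object","properties":{"targets":{"type":"array"},"grip_force":{"type":"number"}},"required":["targets"]}

```bash
mkdir -p pics; cat > h.py <<'E'
import numpy as np, cv2
from workcell import env, optics
from scipy.spatial.transform import Rotation as Ro
def cam(name):
    i=optics.camera_info(name); K=np.array(i["camera_matrix"])
    if "mount" in i:
        s=env.state(); T=np.eye(4); T[:3,:3]=Ro.from_euler('xyz',s["ee_rot"],degrees=True).as_matrix(); T[:3,3]=s["ee_pos"]
        W=T@np.array(i["mount"]); return K,W[:3,:3],W[:3,3]
    R=np.array(i["R"]);t=np.array(i["t"]); return K,R.T,-R.T@t
def cloud(name,dep,C=None):
    K,R,o=C or cam(name); v,u=np.mgrid[:420,:560]
    c=np.stack([(u-K[0,2])/K[0,0]*dep,(v-K[1,2])/K[1,1]*dep,dep],-1)
    return c@R.T+o
def px(name,X,C=None):
    K,R,o=C or cam(name); c=(np.atleast_2d(X)-o)@R; p=c@K.T; return p[:,:2]/p[:,2:]
def save(n,img): cv2.imwrite('pics/'+n,cv2.cvtColor(img,cv2.COLOR_RGB2BGR))
E
python3 - <<'E'
from h import *
np.set_printoptions(precision=1,suppress=True)
print(env.state(), env.grasp_offset)
out=[]
for n in ("scene","top"):
    p,d=optics.grab_frame(n); np.savez(n+'.npz',p=p,d=d); save(n+'.png',p)
    P=cloud(n,d); K,R,o=cam(n); print(n,o,R[:,2])
    for name in ("panel","rack","easel","clamp","brush_jar","glue","paint_1"):
        for s in optics.silhouettes(n,name)[:5]:
            m=s["mask"]&(d>0); q=P[m]
            print(n,name,round(s["conf"],2),np.array(s["at"]),m.sum(),np.median(q,0) if len(q) else 0, q.min(0) if len(q) else 0,q.max(0) if len(q) else 0)
    for name in ("ledge","clamp_seat","clamp_knob","panel_top","primed_face","rack","easel"):
        for s in optics.place_of(n,name)[:4]:
            a=np.array(s["at"]).astype(int); print(n,'pt',name,round(s["conf"],2),a,P[min(a[1],419),min(a[0],559)])
E
```

```text
{'time_s': 0.0, 'qpos': array([-75.8,  18.4,  89.7,  -0. ,  72. ,  -1.1]), 'qvel': array([-0. , -0.1, -0.1,  0. ,  0.2,  0. ]), 'effort': array([ -0. , -41.2, -23.2,   0.1,   0. ,  -0. ]), 'ee_pos': array([ 152. , -553.9,  175.5]), 'ee_rot': array([-179.9,   -0. ,   15.3]), 'force': array([0.8, 0.3, 0.6]), 'torque': array([ 0., -0., -0.]), 'gripper_force': 0.0, 'gripper_width': 91.39687064074037} 18.8
scene [1164.6  551.8  874. ] [-0.6 -0.6 -0.6]
scene panel 0.95 [308.7 207.6] 984 [ 205.1 -252.9   12.5] [ 120.  -367.3   -1. ] [ 406.  -148.6  178.4]
scene panel 0.92 [174.9 217.5] 1242 [ 573.3 -526.3   12.9] [ 447.1 -627.7   -0.4] [ 665.9 -290.1  171.2]
scene panel 0.9 [214.9 244.4] 2566 [ 623.  -232.2  116.3] [ 464.4 -504.8    8.8] [726.3 -19.9 256.7]
scene panel 0.88 [247.  217.5] 1315 [ 541.  -218.8  149.8] [ 365.5 -539.3    0.1] [675.7 -38.7 246.9]
scene panel 0.8 [445.2 292.7] 2990 [255.9 257.2  11.9] [137.1 154.9  -1.4] [500.2 353.  193.9]
scene rack 0.92 [240.1 262.6] 3692 [ 648.8 -146.8   60.4] [ 295.8 -451.9   -0.8] [723.4  27.9 278.5]
scene easel 0.82 [377.  349.2] 9157 [601.
[... 2827 characters left out ...]
 89. ]
top pt ledge 0.69 [163 176] [637.1 236.   83. ]
top pt clamp_seat 0.91 [133 192] [548.6 240.  325.9]
top pt clamp_knob 0.57 [130 175] [589.5 244.9 335.3]
top pt panel_top 0.89 [308 300] [ 240.2 -212.3    5.6]
top pt panel_top 0.79 [323 225] [ 470.8 -249.6  151.7]
top pt panel_top 0.65 [384 184] [ 613.9 -475.8    8.3]
top pt panel_top 0.59 [186 306] [229.9 177.7   8.7]
top pt primed_face 0.93 [330 302] [ 233.4 -281.9   13.8]
top pt primed_face 0.88 [394 201] [ 556.2 -506.1    9. ]
top pt primed_face 0.75 [315 215] [ 508.3 -235.8   70.2]
top pt primed_face 0.75 [163 300] [250.4 250.4  10.8]
top pt rack 0.85 [313 200] [ 546.  -223.4  142.5]
top pt easel 0.82 [167 201] [570.4 246.3  -4.1]
```

```bash
python3 - <<'E'
import cv2
a=cv2.imread('pics/top.png');b=cv2.imread('pics/scene.png')
c=cv2.resize(a[130:300,90:440],None,fx=2.2,fy=2.2,interpolation=cv2.INTER_CUBIC)[:, :780]
cv2.imwrite('pics/topc.png',c); cv2.imwrite('pics/scenec.png',cv2.resize(b[170:420,140:480],None,fx=2.3,fy=2.3,interpolation=cv2.INTER_CUBIC))
E
```

```text
(no output)
```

View pics/topc.png

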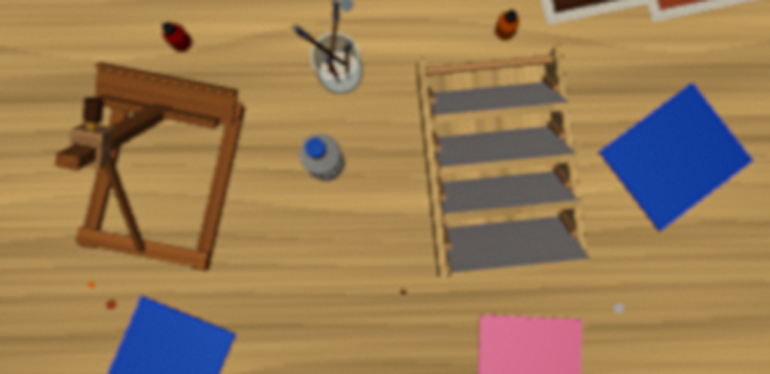

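View pics/scenec.png

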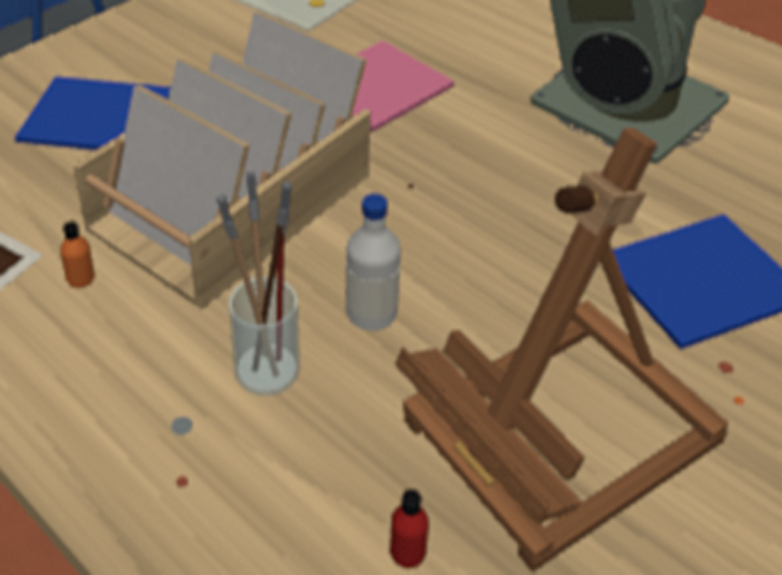

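Candidates for the shortest panel (full-frame pixels, scene view): the four grey panels in the rack at about (220,240), (240,220), (255,210) and (272,198), plus the flat blue and pink look-alikes. The panel at (255,210), second from the robot, looks shortest. I'll measure this, and the easel, before reaching.

```bash
python3 - <<'E'
from h import *
np.set_printoptions(precision=1,suppress=True)
for n in ("scene","top"):
    f=np.load(n+'.npz');p=f['p'].astype(int);d=f['d'];P=cloud(n,d)
    sat=p.max(2)-p.min(2)
    m=(d>0)&(sat<25)&(p.max(2)>60)&(P[...,0]>350)&(P[...,0]<730)&(P[...,1]>-350)&(P[...,1]<-110)&(P[...,2]>15)
    Q=P[m]; c,s=np.cos(np.radians(22)),np.sin(np.radians(22))
    # offset along lean normal; scan yaw for the sharpest histogram
    best=max(((np.histogram(Q@np.array([c*np.cos(a),c*np.sin(a),s]),bins=np.arange(200,900,3))[0]**2.).sum(),a) for a in np.radians(np.arange(-25,25,.5)))
    a=best[1]; nx=np.array([c*np.cos(a),c*np.sin(a),s]); ny=np.array([-np.sin(a),np.cos(a),0]); nz=np.cross(nx,ny)
    o=Q@nx; h,e=np.histogram(o,bins=np.arange(200,900,4)); print(n,'yaw',np.degrees(a))
    pk=[i for i in range(3,len(h)-3) if h[i]==h[i-3:i+4].max() and h[i]>60]
    for i in pk:
        k=abs(o-e[i]-2)<6; q=Q[k]; cen=q.mean(0); nn=np.linalg.svd(q-cen)[2][2]; nn*=np.sign(nn[0])
        z=q@nz; y=q@ny; print(k.sum(),'off',np.median(o[k]),'n',nn,'tilt',np.degrees(np.arcsin(nn[2])),'yaw',np.degrees(np.arctan2(nn[1],nn[0])),'zmax',np.percentile(z,[97,99.5]),'y',np.percentile(y,[1,99]), 'topz', np.percentile(q[:,2],99))
E
```

```text
scene yaw 5.0
1222 off 411.1895138508943 n [0.9 0.1 0.4] tilt 21.93805132650385 yaw 4.691057362916015 zmax [24.3 26.1] y [-372.7 -198.2] topz 177.99047271898698
579 off 474.52821392043427 n [0.9 0.1 0.4] tilt 22.43118683928652 yaw 4.807758006658057 zmax [-25.6 -24.3] y [-372.5 -198.2] topz 155.8084025777632
1072 off 537.4327023655476 n [0.9 0.1 0.4] tilt 21.88099509086875 yaw 4.69812951534125 zmax [-30.4 -28.4] y [-371.8 -198.5] topz 174.8718923421116
2355 off 600.5491750063385 n [0.9 0.1 0.4] tilt 22.040133605708554 yaw 4.792789309792223 zmax [-61.9 -58. ] y [-373.2 -200.1] topz 170.44886622961795
top yaw 5.5
1074 off 410.9692099065872 n [0.9 0.1 0.4] tilt 22.171861778256364 yaw 4.828599887271224 zmax [16.1 20. ] y [-374.1 -205.6] topz 171.6097624973751
715 off 474.0060772911497 n [0.9 0.1 0.4] tilt 22.049416156426826 yaw 4.88228092133949 zmax [-34.6 -31.4] y [-374.9 -207.8] topz 147.38155096688774
675 off 537.0127242465643 n [0.9 0.1 0.4] tilt 22.145669536351416 yaw 4.812193810232261 zmax [-41.6 -38.2] y [-375.9 -207.4] topz 165.1275436616957
485 off 600.2087646786883 n [0.9 0.1 0.4] tilt 22.15881006999905 yaw 4.8206100657932325 zmax [-73.4 -68.9] y [-376.9 -208.4] topz 160.19076631403598
```

The shortest panel is the one second from the robot: top z 156, against 170–178 for the others, and yaw 4.8°. Next I'll measure the easel.

```bash
python3 - <<'E'
from h import *
np.set_printoptions(precision=1,suppress=True)
c,s=np.cos(np.radians(22)),np.sin(np.radians(22))
f=np.load('scene.npz');d=f['d'];P=cloud('scene',d)
# panel
A=lambda a:(np.array([c*np.cos(a),c*np.sin(a),s]),np.array([-np.sin(a),np.cos(a),0]),np.array([-s*np.cos(a),-s*np.sin(a),c]))
for n in ("scene","top"):
    g=np.load(n+'.npz');p=g['p'].astype(int);X=cloud(n,g['d'])
    nx,ny,nz=A(np.radians(4.8)); sat=p.max(2)-p.min(2)
    o=X@nx; z=X@nz;y=X@ny
    m=(g['d']>0)&(abs(o-475.5)<8)&(X[...,2]>110)&(X[...,1]<-110)&(X[...,1]>-350)&(sat<25)
    print(n,'panel off',np.median(o[m]),'z',np.percentile(z[m],99),'y',y[m].min(),y[m].max(),m.sum())
# mast front face
for n in ("scene","top"):
    g=np.load(n+'.npz');p=g['p'].astype(int);X=cloud(n,g['d'])
    m0=(g['d']>0)&(X[...,0]>500)&(X[...,0]<680)&(X[...,1]>200)&(X[...,1]<285)&(X[...,2]>125)&(X[...,2]<355)
    Q=X[m0]
    best=None
    rng=np.random.default_rng(0)
    for _ in range(3000):
        q=Q[rng.choice(len(Q),3,False)]; k=np.cross(q[1]-q[0],q[2]-q[0]); k/=np.linalg.norm(k)+1e-9; k*=np.sign(k[0])
        if abs(np.degrees(np.arcsin(k[2]))-22)>4: continue
        w=abs((Q-q[0])@k)<2
        if best is None or w.sum()>best.sum(): best=w
    q=Q[best]; cen=q.mean(0); k=np.linalg.svd(q-cen)[2][2]; k*=np.sign(k[0]); print(n,'mast',best.sum(),k,'tilt',np.degrees(np.arcsin(k[2])),'yaw',np.degrees(np.arctan2(k[1],k[0])),cen)
    # ledge top: points at z ~85
    m=(g['d']>0)&(abs(X[...,2]-85)<5)&(X[...,0]>560)&(X[...,0]<720)&(X[...,1]>100)&(X[...,1]<380)
    q=X[m]; r=cv2.minAreaRect(q[:,:2].astype(np.float32)); print('ledge',m.sum(),np.median(q[:,2]),r)
    # wood base rails on table level (z 5..60): outline
    m=(g['d']>0)&(X[...,2]>10)&(X[...,2]<45)&(X[...,0]>400)&(X[...,0]<720)&(X[...,1]>100)&(X[...,1]<390)
    print('base',cv2.minAreaRect(X[m][:,:2].astype(np.float32)))
E
```

```text
scene panel off 475.3059083036343 z -24.76678055257802 y -372.87304913327813 -193.11624540381072 494
top panel off 477.32712954494093 z -32.77657894650369 y -373.0114679973584 -197.25629419020905 254
scene mast 1018 [ 0.9 -0.2  0.4] tilt 22.11542575498034 yaw -13.34020400452534 [572.8 247.7 234.2]
ledge 576 86.38270965599287 ((645.0454711914062, 231.09878540039062), (200.61827087402344, 51.71261215209961), 77.18126678466797)
base ((541.2523193359375, 253.69003295898438), (193.8413848876953, 251.8435821533203), 77.5680160522461)
top mast 212 [ 0.9 -0.2  0.4] tilt 21.9576449876092 yaw -15.528799491106854 [570.1 243.8 241.9]
ledge 369 86.31265035413844 ((648.667236328125, 230.0776824951172), (201.2888946533203, 51.399169921875), 77.51052856445312)
base ((541.0315551757812, 253.19485473632812), (194.37693786621094, 249.3350830078125), 77.48356628417969)
```

```bash
cat >> h.py <<'E'
np.set_printoptions(precision=3,suppress=True)
c,s=np.cos(np.radians(22)),np.sin(np.radians(22))
def axes(yaw):
    a=np.radians(yaw); return np.array([[c*np.cos(a),c*np.sin(a),s],[-np.sin(a),np.cos(a),0],[-s*np.cos(a),-s*np.sin(a),c]])
def goal(F,u,grasp=True):   # F rows x,y,z ; u coordinates in F of the grasp point (tool y=+Fx, z=-Fz)
    p=np.asarray(u,float)@F; R=np.stack([F[1],F[0],-F[2]],1)
    return (p+19*R[:,2] if grasp else p),R
def delta(p,R):
    st=env.state(); R0=Ro.from_euler('xyz',st["ee_rot"],degrees=True).as_matrix()
    rv=Ro.from_matrix(R@R0.T).as_rotvec()/(np.pi/2); sh=(p-st["ee_pos"])/200
    print('t',round(st["time_s"],2),'turn',rv,'|%.1f deg|'%(90*np.linalg.norm(rv)),'shift',sh,'|%.0f mm|'%(200*np.linalg.norm(sh)),'F',st["force"],'w',round(st["gripper_width"],1),'gf',st["gripper_force"],'ee',st["ee_pos"])
RK=axes(4.8); EZ=axes(-12.6)
LEDGE=np.array([556.3,365.8,0]); LEDGE[2]=(85-s*556.3)/c
PG=np.array([470.3,-349.,-29.8])
E
python3 -c "
from h import *
print(LEDGE,LEDGE@EZ, PG@RK, goal(RK,PG)[0])
delta(*goal(RK,PG+[0,0,90]))"
```

```text
[ 556.3    365.8   -133.084] [631.821 233.598  85.   ] [ 474.853 -310.354  148.547] [ 481.946 -309.758  130.931]
t 1.5 turn [-0.152 -0.217  0.871] |82.0 deg| shift [1.481 1.21  0.19 ] |384 mm| F [-0.112  0.007  0.824] w 91.2 gf 0.0 ee [ 152.136 -554.529  176.377]
```

send_rows(targets=[[[-0.0127,-0.0181,0.0726,0.06,0.05,0.15,0],[-0.0127,-0.0181,0.0726,0.09,0.07,0.15,0],[-0.0127,-0.0181,0.0726,0.12,0.1,0.15,0],[-0.0127,-0.0181,0.0726,0.13,0.11,0.15,0],[-0.0127,-0.0181,0.0726,0.14,0.11,0,0],[-0.0127,-0.0181,0.0726,0.14,0.11,0,0],[-0.0127,-0.0181,0.0726,0.14,0.11,0,0],[-0.0127,-0.0181,0.0726,0.14,0.11,0,0],[-0.0127,-0.0181,0.0726,0.14,0.11,0,0],[-0.0127,-0.0181,0.0726,0.14,0.11,0,0],[-0.0127,-0.0181,0.0726,0.12,0.11,0,0],[-0.0127,-0.0181,0.0726,0.12,0.11,0,0]]])

```text
time_s: 2.7
ee_pos: [449.0, -311.3, 296.6]
ee_rot: [157.9, 0.1, 95.1]
force: [0.2, -0.5, 0.1]
gripper_width: 45.6
gripper_force: 0.0
```

```bash
python3 -c "
from h import *
C=cam('wrist'); p,d=optics.grab_frame('wrist'); np.savez('w1.npz',p=p,d=d)
save('w1.png',p)
X=cloud('wrist',d,C)@RK.T
m=(d>0)&(abs(X[...,0]-475.3)<9)&(X[...,2]<-15)&(X[...,2]>-80)
print(C[2],m.sum(), np.percentile(X[m],[1,50,99],axis=0) if m.sum() else 0)
delta(*goal(RK,PG+[0,0,60]))
"
```

```text
[ 365.703 -252.503  488.786] 2820 [[ 466.415 -374.314  -79.464]
 [ 473.131 -275.928  -26.471]
 [ 482.844 -192.548  -24.423]]
t 2.75 turn [-0.001  0.003 -0.006] |0.6 deg| shift [ 0.044 -0.015 -0.549] |110 mm| F [ 0.092  1.631 -1.171] w 45.4 gf 0.0 ee [ 450.813 -308.662  296.333]
```

View pics/w1.png

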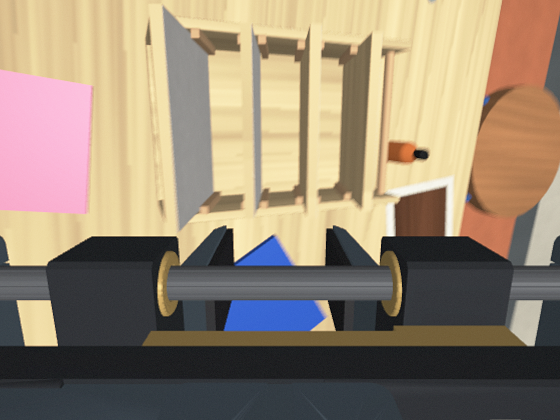

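The wrist view shows four panels, with top edges near columns 155, 250, 313 and 370. The target is the one at column 250, row 30–220. I'll check where its top edge is before descending.

```bash
python3 -c "
from h import *
f=np.load('w1.npz');p,d=f['p'],f['d']
s0=env.state(); 
C=cam('wrist'); X=cloud('wrist',d,C)@RK.T
m=(d>0)&(X[...,2]>-31)&(X[...,2]<-18)&(X[...,0]>440)&(X[...,0]<500)&(X[...,1]<-180)&(X[...,1]>-390)
for r in range(60,221,40):
    k=m[r]; print(r,np.where(k)[0][[0,-1]] if k.any() else 0, X[r][k].min(0),X[r][k].max(0))
print(np.percentile(X[m],[2,50,98],axis=0))
print(px('wrist',[np.array([470.3,y,-24.8])@RK for y in (-373,-349,-283,-193)],C))
save('w1c.png',cv2.resize(p[0:240,140:420],None,fx=2.5,fy=2.5))
"
```

```text
60 [240 251] [ 467.633 -222.166  -28.168] [ 477.66  -221.613  -24.982]
100 [241 251] [ 468.072 -256.749  -27.891] [ 477.344 -256.58   -26.383]
140 [242 252] [ 468.473 -293.323  -28.136] [ 478.003 -293.233  -26.131]
180 [242 252] [ 467.879 -331.906  -28.067] [ 477.827 -331.547  -25.873]Traceback (most recent call last):
  File "<string>", line 8, in <module>
    k=m[r]; print(r,np.where(k)[0][[0,-1]] if k.any() else 0, X[r][k].min(0),X[r][k].max(0))
                                                              ~~~~~~~~~~~^^^
    return umr_minimum(a, axis, None, out, keepdims, initial, where)
ValueError: zero-size array to reduction operation minimum which has no identity
```

```bash
sed -i 's/^PG=.*/PG=np.array([471.5,-349.,-28.])/' h.py; python3 -c "
from h import *
f=np.load('w1.npz');p,d=f['p'],f['d']
C=cam('wrist'); X=cloud('wrist',d,C)@RK.T
m=(d>0)&(X[...,2]>10)&(X[...,2]<45)&(X[...,0]>390)&(X[...,0]<425)&(X[...,1]<-180)&(X[...,1]>-390)
print(m.sum(),np.percentile(X[m],[2,50,98],axis=0))
save('w1c.png',cv2.resize(p[0:240,140:420],None,fx=2.5,fy=2.5))
delta(*goal(RK,PG+[0,0,60]));delta(*goal(RK,PG))
"
```

```text
4085 [[ 404.595 -367.237   11.074]
 [ 411.5   -271.671   24.132]
 [ 415.108 -194.817   25.975]]
t 2.75 turn [-0.001  0.003 -0.006] |0.6 deg| shift [ 0.046 -0.015 -0.538] |108 mm| F [ 0.092  1.631 -1.171] w 45.4 gf 0.0 ee [ 450.813 -308.662  296.333]
t 2.75 turn [-0.001  0.003 -0.006] |0.6 deg| shift [ 0.158 -0.005 -0.816] |166 mm| F [ 0.092  1.631 -1.171] w 45.4 gf 0.0 ee [ 450.813 -308.662  296.333]
```

View pics/w1c.png

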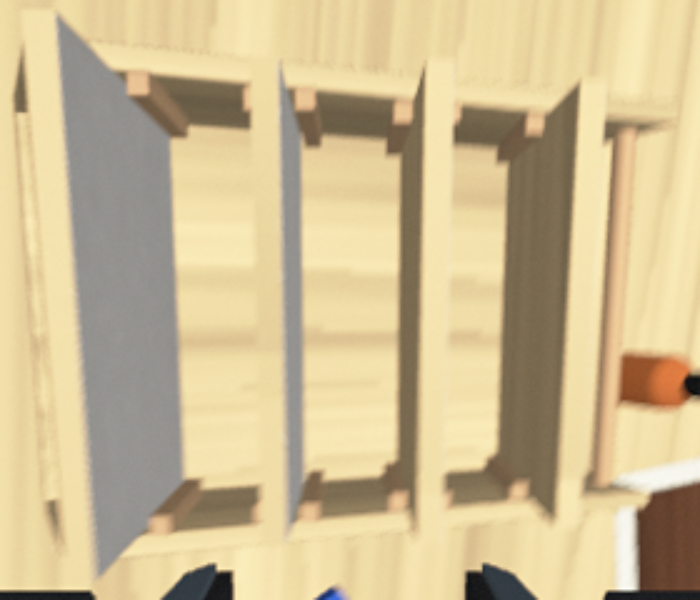

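The crop confirms it: the target's top edge is at crop column 270, between a much taller panel on the left and a taller one on the right. Its grey primed face is toward +x. I'll descend along the slant.

send_rows(targets=[[[0,0.001,-0.002,0.012,-0.005,-0.14,0],[0,0.001,-0.002,0.012,-0.005,-0.14,0],[-0.001,0.001,-0.002,0.011,-0.005,-0.13,0],[0,0,0,0.011,0,-0.13,0],[0,0,0,0.022,0.002,-0.055,0],[0,0,0,0.022,0.002,-0.055,0],[0,0,0,0.022,0.002,-0.055,0],[0,0,0,0,0,0,0],[0,0,0,0,0,0,0]]])

```text
time_s: 3.65
ee_pos: [471.0, -314.6, 155.9]
ee_rot: [158.2, 0.2, 94.3]
force: [0.1, 0.4, 0.4]
gripper_width: 45.7
gripper_force: 0.0
```

```bash
python3 -c "
from h import *
C=cam('wrist'); p,d=optics.grab_frame('wrist')
X=cloud('wrist',d,C)@RK.T
m=(d>0)&(X[...,2]>-34)&(X[...,2]<-18)&(X[...,0]>455)&(X[...,0]<490)&(X[...,1]<-200)&(X[...,1]>-320)
print(m.sum(),np.percentile(X[m],[2,50,98],axis=0) if m.any() else 0)
delta(*goal(RK,PG)); save('w2.png',p)
"
```

```text
3311 [[ 465.884 -317.687  -27.485]
 [ 470.771 -267.175  -26.038]
 [ 475.607 -224.432  -24.642]]
t 3.7 turn [ 0.002 -0.002  0.006] |0.6 deg| shift [ 0.057  0.025 -0.116] |26 mm| F [-0.313  0.042 -0.601] w 45.7 gf 0.0 ee [ 471.019 -314.712  156.198]
```

send_rows(targets=[[[0.001,-0.001,0.003,0.028,0.012,-0.058,0],[0.001,-0.001,0.003,0.026,0.012,-0.056,0],[0,0,0,0,0,0,0],[0,0,0,0,0,0,0.5],[0,0,0,0,0,0,1],[0,0,0,0,0,0,1],[0,0,0,0,0,0,1],[0,0,0,0,0,0,1]]], grip_force=35)

```text
time_s: 4.5
ee_pos: [481.4, -309.7, 132.8]
ee_rot: [158.0, -0.0, 94.8]
force: [-0.4, 0.2, 0.6]
gripper_width: 8.5
gripper_force: 0.0
```

```bash
python3 -c "
from h import *
delta(*goal(RK,PG))
"
```

```text
t 4.5 turn [-0. -0.  0.] |0.0 deg| shift [ 0.005 -0.     0.001] |1 mm| F [-0.388  0.207  0.6  ] w 8.5 gf 0.0 ee [ 481.394 -309.655  132.838]
```

send_rows(targets=[[[0,0,0,0,0,0,1],[0,0,0,0,0,0,1],[0,0,0,0,0,0,1]]])

```text
time_s: 4.8
ee_pos: [481.3, -309.5, 132.6]
ee_rot: [158.0, -0.0, 94.8]
force: [0.5, -0.5, -0.0]
gripper_width: 0.4
gripper_force: 0.0
```

```bash
python3 -c "
from h import *
C=cam('wrist'); p,d=optics.grab_frame('wrist')
delta(*goal(RK,PG)); save('w3.png',p); X=cloud('wrist',d,C)@RK.T
m=(d>0)&(X[...,2]>-34)&(X[...,2]<-18)&(X[...,0]>455)&(X[...,0]<490)&(X[...,1]<-200)&(X[...,1]>-320)
print(m.sum(),np.percentile(X[m],[2,50,98],axis=0) if m.any() else 0)"
```

```text
t 4.85 turn [-0.001 -0.001  0.   ] |0.1 deg| shift [ 0.005 -0.001  0.002] |1 mm| F [-0.708 -0.129  0.936] w 0.3 gf 0.0 ee [ 481.345 -309.523  132.567]
4085 [[ 465.855 -317.486  -27.406]
 [ 470.676 -268.764  -26.032]
 [ 475.736 -227.797  -24.658]]
```

View pics/w3.png

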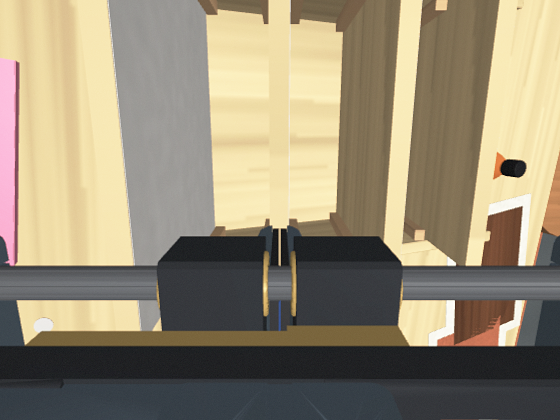

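```bash
python3 -c "
from h import *
C=cam('wrist'); st=env.state(); print(st['ee_pos']@RK.T, optics.camera_info('wrist')['mount'], C[1], C[2]@RK.T)
R0=Ro.from_euler('xyz',st['ee_rot'],degrees=True).as_matrix(); print(R0@0+R0, RK)
for q in [(0,0,0),(16,0,0),(16,0,-19),(0,0,-19),(-16,0,0)]: print(q,px('wrist',R0@np.array(q)+st['ee_pos'],C))
print(px('wrist',[np.array([471,y,-26])@RK for y in (-373,-349,-283,-193)],C))
p,d=optics.grab_frame('wrist'); X=cloud('wrist',d,C)
for r in range(200,300,8): print(r,d[r,280],d[r,270],X[r,270]@RK.T,p[r,270],p[r,280])
"
```

```text
[ 470.376 -348.715  -47.066] [[   0.001   -0.972   -0.234   65.539]
 [   1.       0.001    0.       0.372]
 [   0.      -0.234    0.972 -207.477]
 [   0.       0.       0.       1.   ]] [[ 0.924 -0.005  0.382]
 [ 0.078 -0.976 -0.202]
 [ 0.374  0.216 -0.902]] [ 470.953 -283.331  160.459]Traceback (most recent call last):
  File "<string>", line 4, in <module>
    R0=Ro.from_euler('xyz',st['ee_rot'],degrees=True).as_matrix(); print(R0@0+R0, RK)
                                                                         ~~^~
ValueError: matmul: Input operand 1 does not have enough dimensions (has 0, gufunc core with signature (n?,k),(k,m?)->(n?,m?) requires 1)
```

```bash
python3 -c "
from h import *
C=cam('wrist'); st=env.state()
R0=Ro.from_euler('xyz',st['ee_rot'],degrees=True).as_matrix()
for q in [(0,0,0),(16,0,0),(16,0,-19),(0,0,-19),(-16,0,0)]: print(q,px('wrist',R0@np.array(q)+st['ee_pos'],C))
print(px('wrist',[np.array([471,y,-26])@RK for y in (-373,-349,-283,-193)],C))
p,d=optics.grab_frame('wrist'); X=cloud('wrist',d,C)
for r in range(190,300,8): print(r,d[r,268],X[r,268]@RK.T,p[r,268],d[r,280],X[r,280]@RK.T,p[r,280])
print(st['gripper_width'],st['gripper_force'])
"
```

```text
(0, 0, 0) [[278.533 237.005]]
(16, 0, 0) [[278.547 211.179]]
(16, 0, -19) [[278.48  219.336]]
(0, 0, -19) [[278.466 247.412]]
(-16, 0, 0) [[278.52  261.957]]
[[279.54  289.669]
 [279.569 249.13 ]
 [279.657 124.754]
 [279.804 -83.304]]
190 338.91446 [ 460.113 -342.419 -173.88 ] [249 233 182] 188.48186 [ 471.204 -316.189  -25.484] [246 229 178]
198 340.4464 [ 460.068 -350.04  -173.63 ] [250 236 186] 189.41597 [ 471.208 -320.443  -25.426] [246 230 178]
206 341.08557 [ 460.053 -357.532 -172.492] [249 235 185] 192.19385 [ 471.214 -325.139  -27.157] [246 229 178]
214 345.07794 [ 459.93  -365.854 -174.604] [246 230 178] 191.91039 [ 471.216 -329.222  -25.888] [246 229 178]
222 323.55737 [ 460.622 -367.696 -152.034] [118  96  73] 193.84125 [ 471.222 -333.871  -26.76 ] [245 228 175]
230 167.8849 [ 465.595 -330.732   -0.816] [56 65 70] 194.87851 [ 471.226 -338.351  -26.753] [190 165 126]
238 157.0726 [ 465.942 -331.072   10.383] [55 65 70] 196.36122 [ 471.231 -343.01   -27.162] [190 166 125]
246 146.6071 [ 466.278 -331.058   21.141] [53 62 69] 195.0636 [ 471.232 -346.829  -24.913] [189 167 126]
254 82.61773 [ 468.32  -312.011   82.377] [130 109  70] 196.97038 [ 471.237 -351.704  -25.706] [191 167 126]
262 80.76672 [ 468.38  -313.113   84.544] [141 117  73] 197.81865 [ 471.242 -356.271  -25.484] [190 166 127]
270 82.80026 [ 468.316 -315.651   83.061] [104  98  84] 82.32919 [ 471.074 -315.466   83.498] [90 92 94]
278 80.32586 [ 468.396 -316.42    85.789] [102 103 101] 80.89956 [ 471.073 -316.655   85.253] [105 106 110]
286 81.09624 [ 468.373 -318.489   85.493] [102 102  98] 80.6241 [ 471.074 -318.283   85.927] [ 97 100 103]
294 82.202156 [ 468.339 -320.744   84.896] [99 98 96] 83.00912 [ 471.079 -321.11    84.151] [ 98 101 104]
0.3163970303909506 0.0
```

```bash
python3 -c "
from h import *
p,d=optics.grab_frame('wrist'); save('w3c.png',cv2.resize(p[190:350,220:340],None,fx=4,fy=3.7,interpolation=cv2.INTER_CUBIC))
print(env.state()['gripper_width'],env.state()['gripper_force'])
C=cam('wrist');X=cloud('wrist',d,C)@RK.T
for r in (215,225,235,250): print(r,[tuple(np.round(X[r,k]).astype(int)) for k in range(250,312,4)])
"
```

```text
0.5187031142053155 0.0
215 [(np.int64(443), np.int64(-365), np.int64(-167)), (np.int64(447), np.int64(-365), np.int64(-168)), (np.int64(451), np.int64(-366), np.int64(-171)), (np.int64(454), np.int64(-366), np.int64(-171)), (np.int64(458), np.int64(-366), np.int64(-173)), (np.int64(466), np.int64(-330), np.int64(-27)), (np.int64(468), np.int64(-330), np.int64(-26)), (np.int64(470), np.int64(-330), np.int64(-26)), (np.int64(472), np.int64(-330), np.int64(-26)), (np.int64(474), np.int64(-330), np.int64(-26)), (np.int64(481), np.int64(-369), np.int64(-183)), (np.int64(485), np.int64(-369), np.int64(-183)), (np.int64(489), np.int64(-370), np.int64(-186)), (np.int64(493), np.int64(-370), np.int64(-187)), (np.int64(497), np.int64(-370), np.int64(-189)), (np.int64(502), np.int64(-371), np.int64(-192))]
225 [(np.int64(443), np.int64(-374), np.int64(-166)), (np.int64(447), np.int64(-375), np.int64(-168)), (np.int64(451), np.int64(-375), np.int64(-169)), (np.int64(454), np.int64(-376), np.int64(-172)), (np.int64(459), np.int64(-367), np.int64(-140)), (np.int64(466), np.int64(-331), np.int64(-1
[... 1303 characters left out ...]
int64(465), np.int64(-310), np.int64(84)), (np.int64(466), np.int64(-310), np.int64(84)), (np.int64(467), np.int64(-310), np.int64(85)), (np.int64(466), np.int64(-331), np.int64(27)), (np.int64(467), np.int64(-331), np.int64(26)), (np.int64(469), np.int64(-332), np.int64(22)), (np.int64(470), np.int64(-333), np.int64(21)), (np.int64(472), np.int64(-332), np.int64(22)), (np.int64(474), np.int64(-333), np.int64(22)), (np.int64(475), np.int64(-331), np.int64(26)), (np.int64(475), np.int64(-313), np.int64(77)), (np.int64(475), np.int64(-310), np.int64(84)), (np.int64(476), np.int64(-311), np.int64(83)), (np.int64(477), np.int64(-311), np.int64(83)), (np.int64(478), np.int64(-311), np.int64(84))]
```

View pics/w3c.png

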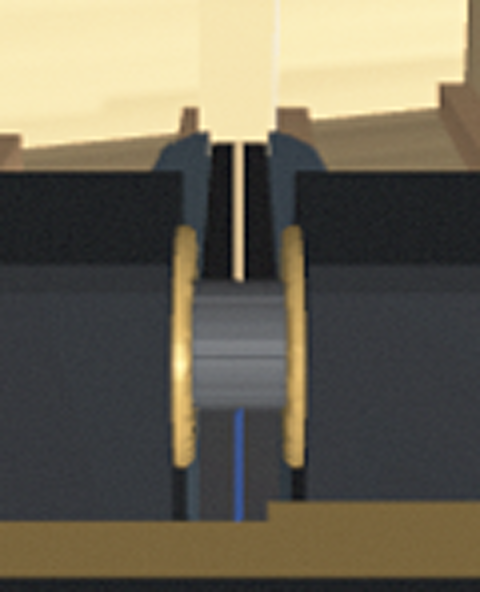

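The fingers shut on nothing. The black pads end just above the panel's top edge, so the real fingertips sit behind the nominal TCP. I'll measure by how much.

```bash
python3 -c "
from h import *
C=cam('wrist'); p,d=optics.grab_frame('wrist'); st=env.state()
R0=Ro.from_euler('xyz',st['ee_rot'],degrees=True).as_matrix()
X=(cloud('wrist',d,C)-st['ee_pos'])@R0
m=(d>0)&(abs(X[...,0]-17.5)<2.5)&(abs(X[...,1])<18)&(X[...,2]<0)&(X[...,2]>-120)
z=X[m][:,2]; print(m.sum(),np.percentile(z,[0,2,50,98,100]))
# same in scene cam
C=cam('scene'); p,d=optics.grab_frame('scene'); X=(cloud('scene',d,C)-st['ee_pos'])@R0
dark=p.max(2)<110
m=(d>0)&dark&(abs(X[...,0])<25)&(abs(X[...,1])<25)&(X[...,2]<30)&(X[...,2]>-150)
print(m.sum(),np.percentile(X[m],[0,2,50,98,100],axis=0) if m.any() else 0)
print(px('scene',st['ee_pos'],C))
a=px('scene',st['ee_pos'],C)[0].astype(int); save('s2.png',cv2.resize(p[a[1]-70:a[1]+40,a[0]-70:a[0]+70],None,fx=5,fy=5,interpolation=cv2.INTER_CUBIC))
"
```

```text
1183 [-86.27  -84.225 -56.471 -20.424 -19.323]
391 [[ -16.187  -20.65  -149.616]
 [ -13.936  -13.171 -146.224]
 [  13.29     9.889  -84.16 ]
 [  24.566   23.806  -42.897]
 [  24.937   24.879  -40.026]]
[[237.767 202.723]]
```

View pics/s2.png

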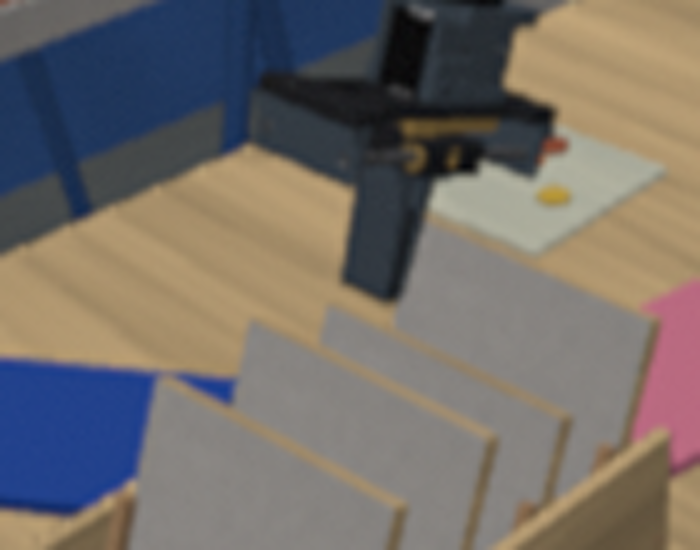

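The picture shows the fingertips just above the panel, about 35 mm short of the reported TCP. I'll reopen, go 33 mm further down the slant and close again.

send_rows(targets=[[[0,0,0,0.003,0,0,0],[0,0,0,0,0,0,0],[0,0,0,0,0,0,0],[0,0,0,0,0,0,0],[0,0,0,0.02,0.002,-0.051,0],[0,0,0,0.021,0.002,-0.051,0],[0,0,0,0.02,0.001,-0.051,0],[0,0,0,0,0,0,0]]])

```text
time_s: 5.85
ee_pos: [493.6, -307.4, 99.4]
ee_rot: [158.2, -0.2, 94.8]
force: [-0.0, 0.5, -0.3]
gripper_width: 45.5
gripper_force: 0.0
```

send_rows(targets=[[[0,0,0,0,0,0,0.5],[0,0,0,0,0,0,1],[0,0,0,0,0,0,1],[0,0,0,0,0,0,1],[0,0,0,0,0,0,1],[0,0,0,0,0,0,1],[0,0,0,0,0,0,1],[0,0,0,0,0,0,1]]], grip_force=35)

```text
time_s: 6.65
ee_pos: [494.2, -308.7, 102.2]
ee_rot: [158.0, -0.0, 94.8]
force: [0.0, -0.4, 0.8]
gripper_width: 9.9
gripper_force: 35.0
```

```bash
python3 -c "
from h import *
delta(*goal(RK,PG-[0,0,33]))
C=cam('wrist'); p,d=optics.grab_frame('wrist'); X=cloud('wrist',d,C)@RK.T
m=(d>0)&(X[...,2]>-34)&(X[...,2]<-18)&(X[...,0]>455)&(X[...,0]<490)&(X[...,1]<-200)&(X[...,1]>-320)
print(m.sum(),np.percentile(X[m],[2,50,98],axis=0) if m.any() else 0)"
```

```text
t 6.65 turn [-0. -0.  0.] |0.0 deg| shift [0.002 0.    0.001] |1 mm| F [ 0.014 -0.425  0.788] w 9.9 gf 34.99828577041626 ee [ 494.213 -308.745  102.172]
5297 [[ 466.591 -317.964  -27.586]
 [ 471.643 -274.287  -26.223]
 [ 476.487 -237.897  -24.837]]
```

Gripped at 9.9 mm and 35 N. Now I'll draw it up along the slant.

send_rows(targets=[[[0,0,0,-0.006,0,0.015,1],[0,0,0,-0.012,-0.001,0.03,1],[0,0,0,-0.02,-0.0017,0.05,1],[0,0,0,-0.02,-0.0017,0.05,1],[0,0,0,-0.02,-0.0017,0.05,1],[0,0,0,-0.02,-0.0017,0.05,1],[0,0,0,-0.02,-0.0017,0.05,1],[0,0,0,-0.02,-0.0017,0.05,1],[0,0,0,-0.02,-0.0017,0.05,1],[0,0,0,-0.02,-0.0017,0.05,1],[0,0,0,-0.02,-0.0017,0.05,1]]])

```text
time_s: 7.8
ee_pos: [454.2, -311.8, 201.8]
ee_rot: [158.1, -0.0, 94.8]
force: [-0.1, -0.0, -2.7]
gripper_width: 10.0
gripper_force: 35.0
```

```bash
python3 -c "
from h import *
st=env.state(); print(st['ee_pos']@RK.T, st['torque'])
T=LEDGE+[10+5+55,-66,150-54+40]   # mast-front, TCP coords: 60 mm out, 40 up
delta(T@EZ,goal(EZ,[0,0,0])[1])"
```

```text
[ 471.023 -348.701   27.328] [-0.136  0.209  0.031]
t 7.8 turn [-0.001 -0.001 -0.193] |17.4 deg| shift [0.884 2.39  0.178] |511 mm| F [-0.117 -0.012 -2.713] w 10.0 gf 34.996479749679565 ee [ 454.171 -311.791  201.787]
```

send_rows(targets=[[[0,0,0,-0.03,-0.0025,0.075,1],[0,0,0,-0.03,-0.0025,0.075,1],[0,0,0,0,0,0.12,1],[0,0,0,0,0,0.12,1],[0,0,0,0,0,0.12,1],[0,0,0,0,0,0.12,1],[0,0,0,0,0,0.12,1],[0,0,0,0,0.1,0,1],[0,0,0,0.03,0.16,0,1],[0,0,-0.02,0.06,0.18,0,1],[0,0,-0.02,0.06,0.18,0,1],[0,0,-0.02,0.06,0.18,0,1]]])

```text
time_s: 9.0
ee_pos: [484.1, -151.6, 351.4]
ee_rot: [158.0, -0.1, 89.3]
force: [0.1, -1.0, -1.6]
gripper_width: 9.6
gripper_force: 35.0
```

send_rows(targets=[[[0,0,-0.02,0.06,0.18,0,1],[0,0,-0.02,0.06,0.18,0,1],[0,0,-0.02,0.06,0.18,0,1],[0,0,-0.02,0.06,0.18,0,1],[0,0,-0.02,0.08,0.18,0,1],[0,0,-0.02,0.08,0.18,0,1],[0,0,-0.013,0.1,0.18,0,1],[0,0,0,0.1,0.15,0,1],[0,0,0,0.09,0.1,0,1],[0,0,0,0.06,0.06,0,1],[0,0,0,0.045,0.04,0,1],[0,0,0,0,0,0,1]]])

```text
time_s: 10.2
ee_pos: [644.0, 169.8, 350.2]
ee_rot: [158.1, -0.0, 77.4]
force: [-0.5, -0.0, -1.2]
gripper_width: 10.2
gripper_force: 35.0
```

```bash
cat >> h.py <<'E'
def heldpanel():
    C=cam('wrist'); p,d=optics.grab_frame('wrist'); st=env.state()
    R0=Ro.from_euler('xyz',st["ee_rot"],degrees=True).as_matrix(); X=(cloud('wrist',d,C)-st["ee_pos"])@R0
    m=(d>0)&(abs(X[...,1])<9)&(X[...,0]>22)&(X[...,0]<160)&(X[...,2]<-35)&(X[...,2]>-75)
    q=X[m]; print('held top edge (tool)',m.sum(),np.percentile(q,[2,50,98],axis=0).tolist() if m.any() else 0)
    if m.any(): print('slopes z/x,y/x',np.polyfit(q[:,0],q[:,2],1),np.polyfit(q[:,0],q[:,1],1))
    return p,d,C
E
python3 -c "
from h import *
p,d,C=heldpanel(); save('w4.png',p)
T=LEDGE+[70,-66,136]; st=env.state(); print(st['ee_pos']@EZ.T-LEDGE)
delta(T@EZ,goal(EZ,[0,0,0])[1])"
```

```text
held top edge (tool) 5686 [[24.254508570496096, -4.153660850986227, -54.657532280671816], [72.73262008598418, 0.8877434494522758, -53.32300950596262], [112.18212475260793, 5.747508882807086, -51.97184704769497]]
slopes z/x,y/x [  0.001 -53.395] [-0.003  0.985]
[122.948 -60.547 236.701]
t 10.25 turn [-0.    -0.001 -0.   ] |0.1 deg| shift [-0.061 -0.014 -0.566] |114 mm| F [ 0.148 -0.039 -1.323] w 9.8 gf 34.99779939651489 ee [643.329 168.985 350.522]
```

```bash
python3 -c "
from h import *
st=env.state(); R0=Ro.from_euler('xyz',st['ee_rot'],degrees=True).as_matrix()
im=[]
for n in ('scene','top'):
    C=cam(n); p,d=optics.grab_frame(n); X=(cloud(n,d,C)-st['ee_pos'])@R0
    m=(d>0)&(X[...,0]>40)&(X[...,0]<110)&(abs(X[...,1])<80)&(X[...,2]<-100)&(X[...,2]>-300)
    print(n,m.sum(),np.percentile(X[m],[0,5,50,95,100],axis=0) if m.any() else 0)
    a=px(n,R0@np.array([65,0,-207])+st['ee_pos'],C)[0]; print(a)
    q=p.copy(); cv2.circle(q,(int(a[0]),int(a[1])),2,(255,0,0),-1)
    x,y=np.clip(a.astype(int),[80,90],[479,329]); im.append(cv2.resize(q[y-90:y+90,x-80:x+80],None,fx=2.4,fy=3.3*.8))
save('s3.png',np.hstack(im))
"
```

```text
scene 44 [[  40.171  -23.263 -299.882]
 [  40.48    -1.675 -299.386]
 [  45.023    3.764 -295.939]
 [  50.093    6.6   -290.882]
 [  51.933    7.292 -132.552]]
[408.743 151.423]
top 0 0
[ 88.154 157.36 ]
```

View pics/s3.png

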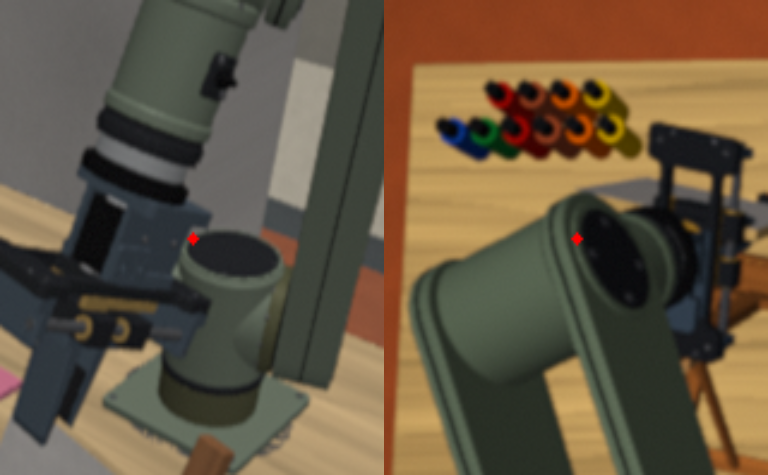

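There is no camera housing at the wrist-camera position, and the panel is held squarely. I'll move in front of the mast, above the ledge.

send_rows(targets=[[[0,0,0,-0.0076,-0.0018,-0.071,1],[0,0,0,-0.0076,-0.0018,-0.071,1],[0,0,0,-0.0076,-0.0018,-0.071,1],[0,0,0,-0.0076,-0.0018,-0.071,1],[0,0,0,-0.0076,-0.0018,-0.071,1],[0,0,0,-0.0076,-0.0018,-0.071,1],[0,0,0,-0.0076,-0.0018,-0.071,1],[0,0,0,-0.0076,-0.0018,-0.07,1],[0,0,0,0,0,0,1]]])

```text
time_s: 11.25
ee_pos: [629.3, 164.8, 235.7]
ee_rot: [158.3, 0.1, 77.4]
force: [-0.1, -0.4, -1.5]
gripper_width: 9.7
gripper_force: 35.0
```

```bash
python3 -c "
from h import *
st=env.state(); print('tcp',st['ee_pos']@EZ.T-LEDGE)
p,d,C=heldpanel(); save('w5.png',p); X=cloud('wrist',d,C)@EZ.T-LEDGE
# mast front face / clamp / panel edge profile
m=(d>0)&(abs(X[...,1])<30)
for z0,z1 in ((40,70),(70,100),(100,130),(130,180),(260,310)):
    k=m&(X[...,2]>z0)&(X[...,2]<z1)&(X[...,0]<30); q=X[k]
    print(z0,k.sum(),np.percentile(q,[3,50,97],axis=0).tolist() if k.sum()>5 else '')
k=(d>0)&(X[...,2]<130)&(X[...,2]>-20)&(X[...,0]<45)&(X[...,0]>-30)&(abs(X[...,1])<120)
print(k.sum(), np.percentile(X[k],[3,50,97],axis=0) if k.sum() else '')
C=cam('scene'); p,d=optics.grab_frame('scene'); X=cloud('scene',d,C)@EZ.T-LEDGE
sat=p.max(2).astype(int)-p.min(2)
k=(d>0)&(sat<25)&(X[...,0]>60)&(X[...,0]<95)&(abs(X[...,1])<130)&(X[...,2]>20)&(X[...,2]<200)
q=X[k];print('panel scene',k.sum(),np.percentile(q,[0.5,50,99.5],axis=0))
k=(d>0)&(X[...,2]>200)&(X[...,2]<300)&(abs(X[...,1])<35)&(X[...,0]>-5)&(X[...,0]<60)
print('clamp',k.sum(),np.percentile(X[k],[2,50,98],axis=0))
save('s5.png',p)
T=LEDGE+[40,-66,116]; delta(T@EZ,goal(EZ,[0,0,0])[1])"
```

```text
tcp [ 68.025 -67.667 135.006]
held top edge (tool) 5605 [[24.216160518655215, -5.912808564971125, -53.8027635020154], [71.56632165005087, -0.8750115756411014, -52.490845766786904], [110.59390649675728, 3.9809089932878376, -51.105144260642255]]
slopes z/x,y/x [  0.003 -52.666] [-0.002 -0.801]
40 0 
70 0 
100 0 
130 0 
260 0 
11617 [[ -9.095 -92.136  -2.402]
 [ 17.238  19.228  -0.368]
 [ 40.148  95.283  34.703]]
panel scene 5578 [[ 71.361 -90.599  43.262]
 [ 74.635   6.308 121.102]
 [ 85.159  85.978 197.158]]
clamp 1128 [[ -4.162 -34.094 203.325]
 [  8.234   2.343 255.963]
 [ 54.72   18.106 296.942]]
t 11.35 turn [-0.001  0.     0.   ] |0.1 deg| shift [-0.101  0.024 -0.155] |37 mm| F [ 0.515 -0.468 -1.754] w 9.9 gf 34.997751116752625 ee [631.317 165.727 238.449]
```

send_rows(targets=[[[0,0,0,-0.034,0.011,-0.052,1],[0,0,0,-0.033,0.01,-0.052,1],[0,0,0,-0.033,0.01,-0.051,1],[0,0,0,-0.03,0.007,-0.012,1],[0,0,0,-0.03,0.007,-0.012,1],[0,0,0,-0.03,0.007,-0.012,1],[0,0,0,-0.03,0.006,-0.013,1],[0,0,0,-0.029,0.006,-0.013,1],[0,0,0,0,0,0,1],[0,0,0,0,0,0,1]]])

```text
time_s: 12.35
ee_pos: [581.6, 179.3, 194.4]
ee_rot: [158.0, -0.1, 77.4]
force: [-0.0, 0.1, -1.0]
gripper_width: 9.4
gripper_force: 35.0
```

```bash
cat > chk.py <<'E'
from h import *
e=[];F=[]
for _ in range(2):
    C=cam('scene'); p,d=optics.grab_frame('scene'); st=env.state(); e.append(st['ee_pos']@EZ.T-LEDGE);F.append(EZ@st['force'])
print('t',st['time_s'],'tcp',np.mean(e,0),'F in easel axes',np.mean(F,0),'w',st['gripper_width'],'gf',st['gripper_force'])
X=cloud('scene',d,C)@EZ.T-LEDGE; sat=p.max(2).astype(int)-p.min(2)
x0=e[-1][0]
k=(d>0)&(sat<25)&(p.max(2)>70)&(X[...,0]>-12)&(X[...,0]<60)&(abs(X[...,1])<115)&(X[...,2]>-5)&(X[...,2]<195)
if k.sum()>500:
    q=X[k]; cen=q.mean(0); n=np.linalg.svd(q-cen,full_matrices=False)[2][2]; n*=np.sign(n[0])
    print('panel face',k.sum(),np.percentile(q,[1,50,99],axis=0).tolist(),'normal',n)
save('last.png',p)
E
python3 chk.py
```

```text
t 12.45 tcp [  6.735 -64.012 115.248] F in easel axes [-1.028  0.431 -1.007] w 9.826416458087188 gf 34.997849464416504
panel face 5131 [[8.566606768003101, -86.19445138659492, 23.018981069378068], [11.60522060947551, 11.873270171122556, 97.87449712194756], [14.711750050817692, 88.09953059376863, 168.55902298170292]] normal [ 1.     0.001 -0.004]
```

send_rows(targets=[[[0,0,0,0.0065,-0.0025,-0.0175,1],[0,0,0,0.0065,-0.0025,-0.0175,1],[0,0,0,0.007,-0.0025,-0.0175,1],[0,0,0,0.005,-0.0025,-0.012,1],[0,0,0,0,0,0,1],[0,0,0,0,0,0,1]]])

```text
time_s: 13.05
ee_pos: [586.6, 177.1, 181.2]
ee_rot: [158.1, -0.0, 77.4]
force: [0.2, -0.9, -1.8]
gripper_width: 9.8
gripper_force: 35.0
```

```bash
python3 chk.py
```

```text
t 13.15 tcp [  6.703 -64.906 101.269] F in easel axes [-0.139 -0.063 -1.25 ] w 9.759620112642333 gf 34.997849464416504
panel face 5028 [[8.266921705742892, -87.1883035219212, 8.821261056643209], [11.600941313212957, 10.48330800970254, 83.46301258270807], [14.729654625344878, 87.27557183197955, 154.91491440347767]] normal [ 1.     0.001 -0.003]
```

send_rows(targets=[[[0,0,0,0.0018,-0.0004,-0.0046,1],[0,0,0,0.0018,-0.0004,-0.0046,1],[0,0,0,0.0018,-0.0004,-0.0046,1],[0,0,0,0.0009,-0.0002,-0.0023,1],[0,0,0,0.0009,-0.0002,-0.0023,1],[0,0,0,0,0,0,1]]])

```text
time_s: 13.75
ee_pos: [588.0, 176.8, 177.5]
ee_rot: [158.1, -0.0, 77.4]
force: [-0.4, -0.5, -1.1]
gripper_width: 9.7
gripper_force: 35.0
```

```bash
python3 chk.py
```

```text
t 13.85 tcp [  6.555 -64.971  97.217] F in easel axes [-0.575  0.115 -1.376] w 9.454658567339262 gf 34.99784231185913
panel face 5014 [[8.458466397204393, -87.18180256541407, 4.629256782448007], [11.436638732801555, 10.475161740883266, 79.4098820812074], [14.444320721932547, 87.26290603402632, 151.07881739962778]] normal [ 1.     0.001 -0.003]
```

Not in contact yet, so I'll keep lowering in half-millimetre steps.

send_rows(targets=[[[0,0,0,0.0009,-0.0002,-0.0023,1],[0,0,0,0.0009,-0.0002,-0.0023,1],[0,0,0,0,0,0,1]]])

```text
time_s: 14.15
ee_pos: [588.3, 176.7, 176.6]
ee_rot: [158.1, -0.0, 77.4]
force: [-0.3, -0.1, -2.3]
gripper_width: 9.7
gripper_force: 35.0
```

send_rows(targets=[[[0,0,0,0.0009,-0.0002,-0.0023,1],[0,0,0,0,0,0,1]]])

```text
time_s: 14.35
ee_pos: [588.5, 176.7, 176.1]
ee_rot: [158.1, -0.0, 77.4]
force: [0.3, -0.0, -1.7]
gripper_width: 9.9
gripper_force: 35.0
```

send_rows(targets=[[[0,0,0,0.0009,-0.0002,-0.0023,1],[0,0,0,0,0,0,1]]])

```text
time_s: 14.55
ee_pos: [588.8, 176.7, 175.9]
ee_rot: [158.0, -0.1, 77.4]
force: [-0.9, -0.0, -0.5]
gripper_width: 9.6
gripper_force: 35.0
```

```bash
python3 chk.py
```

```text
t 14.65 tcp [  6.631 -64.925  95.362] F in easel axes [-0.444 -0.449 -0.417] w 9.864323325705413 gf 34.998605847358704
panel face 4997 [[8.55598084774113, -86.99625344521776, 3.194418319227477], [11.49549757441082, 10.738367667386399, 77.80787814510734], [14.442839442816616, 87.40580828521604, 149.29701751650092]] normal [ 1.     0.    -0.003]
```

send_rows(targets=[[[0,0,0,0.0009,-0.0002,-0.0023,1],[0,0,0,-0.0045,0.001,-0.0019,1],[0,0,0,0,0,0,1]]])

```text
time_s: 14.95
ee_pos: [588.4, 176.8, 175.6]
ee_rot: [158.0, -0.1, 77.4]
force: [-0.3, -1.4, 2.3]
gripper_width: 9.8
gripper_force: 35.0
```

```bash
python3 chk.py
```

```text
t 15.05 tcp [  6.115 -64.877  95.173] F in easel axes [ 0.265 -1.094  3.299] w 9.566095346998889 gf 35.00092148780823
panel face 5008 [[8.280758595464357, -87.21575436052893, 3.106714407897563], [11.215935414393414, 10.651254174713955, 77.92924416576811], [14.278651412074172, 87.5255165969138, 149.01422502535567]] normal [ 1.    -0.001  0.001]
```

send_rows(targets=[[[0,0,0,-0.0045,0.001,-0.0019,1],[0,0,0,0,0,0,1]]])

```text
time_s: 15.25
ee_pos: [587.8, 177.1, 175.3]
ee_rot: [157.9, -0.1, 77.4]
force: [-1.5, -0.9, 4.8]
gripper_width: 9.5
gripper_force: 35.0
```

```bash
python3 chk.py
```

```text
t 15.35 tcp [  5.353 -64.735  95.175] F in easel axes [ 1.149 -1.798  4.93 ] w 9.51955972764866 gf 35.02093255519867
panel face 5017 [[7.680711718108364, -86.95697277817027, 2.93300542427757], [10.707789062242114, 10.941456311160266, 77.81240537531693], [13.736695197364506, 87.64840768112879, 149.19983053920902]] normal [ 1.    -0.001  0.005]
```

send_rows(targets=[[[0,0,0,-0.0045,0.001,-0.0015,1],[0,0,0,0,0,0,1]]])

```text
time_s: 15.55
ee_pos: [587.4, 177.3, 175.1]
ee_rot: [157.9, -0.1, 77.4]
force: [2.8, -1.8, 5.4]
gripper_width: 9.7
gripper_force: 35.0
```

```bash
python3 chk.py
```

```text
t 15.65 tcp [  4.89  -64.6    95.203] F in easel axes [ 4.16  -2.275  3.983] w 9.69960644764856 gf 35.01194715499878
panel face 5014 [[7.393208483425235, -87.02621242482925, 2.996446019201252], [10.27757749770143, 10.804922724884591, 77.8378919284299], [13.369645329457047, 87.66423461373391, 149.13694014040703]] normal [ 1.    -0.002  0.003]
```

Seated on the ledge and touching the mast. Releasing.

send_rows(targets=[[[0,0,0,0,0,0,0.75],[0,0,0,0,0,0,0.6],[0,0,0,0,0,0,0.5],[0,0,0,0,0,0,0.4],[0,0,0,0,0,0,0.4]]])

```text
time_s: 16.15
ee_pos: [585.6, 177.2, 173.5]
ee_rot: [158.1, -0.0, 77.4]
force: [0.2, -0.1, -1.3]
gripper_width: 27.3
gripper_force: 0.0
```

```bash
python3 chk.py
```

```text
t 16.25 tcp [  3.069 -65.043  94.506] F in easel axes [0.503 0.5   0.411] w 27.63415659537747 gf 0.0
panel face 4993 [[7.5894475991344645, -86.70686176569825, 3.1199332024303397], [10.339454555009183, 11.326670739959752, 77.29297532184975], [13.539903812178805, 87.83218792383451, 148.85584136916225]] normal [ 1. -0. -0.]
```

The panel stays flat on the mast, centred to within 1 mm. Now I'll retreat along the mast and get the clamp position.

send_rows(targets=[[[0,0,0,-0.015,0.0034,0.039,0.4],[0,0,0,-0.0305,0.0068,0.0773,0.4],[0,0,0,-0.0305,0.0068,0.0773,0.4],[0,0,0,-0.0305,0.0068,0.0773,0.4],[0,0,0,-0.045,0.01,0.115,0.4],[0,0,0,-0.045,0.01,0.115,0.4],[0,0,0,-0.045,0.01,0.115,0.4],[0,0,0,-0.045,0.01,0.115,0.7],[0,0,0,-0.045,0.01,0.115,1],[0,0,0,0,0,0,1]]])

```text
time_s: 17.25
ee_pos: [520.5, 193.0, 348.3]
ee_rot: [157.7, -0.4, 77.5]
force: [-0.4, -0.1, 1.0]
gripper_width: 6.1
gripper_force: 0.0
```

```bash
python3 chk.py; python3 -c "
from h import *
st=env.state(); print(st['qpos'])
C=cam('scene'); p,d=optics.grab_frame('scene'); X=cloud('scene',d,C)@EZ.T-LEDGE
k=(d>0)&(X[...,2]>190)&(X[...,2]<300)&(X[...,0]>22)&(X[...,0]<62)&(abs(X[...,1])<30); print('knob',k.sum(),np.percentile(X[k],[2,50,98],axis=0))
k=(d>0)&(X[...,2]>190)&(X[...,2]<300)&(X[...,0]>5)&(X[...,0]<20)&(abs(X[...,1])<30); print('clamp',k.sum(),np.percentile(X[k],[2,50,98],axis=0))
for n in ('clamp_knob','clamp_seat'): 
  for s_ in optics.place_of('scene',n)[:1]: a=np.round(s_['at']).astype(int); print(n,s_['conf'],a,X[a[1],a[0]])
T=LEDGE+[45,0,330]
F=EZ; Z=-F[2]
for x in (F[0],-F[0]): delta(T@EZ,np.stack([x,np.cross(Z,x),Z],1))
"
```

```text
t 17.35 tcp [  4.379 -64.714 278.356] F in easel axes [ 0.315 -0.062 -0.317] w 0.25293327398005483 gf 0.0
panel face 5111 [[7.4238187508850615, -87.24247746526378, 3.4033926200637294], [10.34063045564426, 9.076004681573124, 79.23729731853257], [13.357572542858872, 87.68981194536401, 148.75344127033506]] normal [ 1.    -0.003  0.003]
[ 28.591   2.611  89.646 -14.999  71.386  43.927]
knob 185 [[ 27.236  -8.276 234.895]
 [ 48.896   4.533 246.94 ]
 [ 52.947  10.984 254.282]]
clamp 304 [[  5.567 -17.415 219.937]
 [ 16.011   8.481 245.761]
 [ 19.093  18.364 257.834]]
clamp_knob 0.77 [389 258] [ 51.056   8.259 245.098]
clamp_seat 0.6 [399 260] [ 15.736   6.918 237.648]
t 17.5 turn [ 0.364 -0.083 -0.928] |90.0 deg| shift [0.162 0.299 0.33 ] |95 mm| F [0.863 0.12  0.436] w 0.2 gf 0.0 ee [519.529 191.597 341.796]
t 17.5 turn [-0.364  0.08   0.928] |90.0 deg| shift [0.162 0.299 0.33 ] |95 mm| F [0.863 0.12  0.436] w 0.2 gf 0.0 ee [519.529 191.597 341.796]
```

send_rows(targets=[[[-0.0331,0.0073,0.0844,0,0,0.09,1],[-0.0331,0.0073,0.0844,0,0,0.09,1],[-0.0331,0.0073,0.0844,0,0,0.09,1],[-0.0331,0.0073,0.0844,0.02,0.037,0.06,1],[-0.0331,0.0073,0.0844,0.02,0.037,0,1],[-0.0331,0.0073,0.0844,0.02,0.037,0,1],[-0.0331,0.0073,0.0844,0.02,0.037,0,1],[-0.0331,0.0073,0.0844,0.02,0.037,0,1],[-0.0331,0.0073,0.0844,0.02,0.037,0,1],[-0.0331,0.0073,0.0844,0.02,0.037,0,1],[-0.0331,0.0073,0.0844,0.022,0.04,0,1],[0,0,0,0,0,0,1]]])

```text
time_s: 18.7
ee_pos: [552.8, 252.3, 407.3]
ee_rot: [-180.0, 21.8, 167.5]
force: [0.1, -0.8, -0.5]
gripper_width: 0.2
gripper_force: 0.0
```

```bash
cat > d2.py <<'E'
from h import *
import sys
Z=-EZ[2]; x=-EZ[0]; R=np.stack([x,np.cross(Z,x),Z],1)
st=env.state(); print('tcp',st['ee_pos']@EZ.T-LEDGE,st['qpos'])
delta((LEDGE+[float(v) for v in sys.argv[1:4]])@EZ,R)
E
python3 d2.py 46 0 240; python3 -c "
from h import *
st=env.state(); R0=Ro.from_euler('xyz',st['ee_rot'],degrees=True).as_matrix()
C=cam('scene'); p,d=optics.grab_frame('scene'); X=(cloud('scene',d,C)-st['ee_pos'])@R0
k=(d>0)&(abs(X[...,0])<25)&(abs(X[...,1])<25)&(X[...,2]>-130)&(X[...,2]<0); print(np.percentile(X[k],[1,50,99],axis=0))"
```

```text
tcp [ 45.439   0.978 329.297] [ 32.741   8.475  74.171 -15.419  81.962 -44.66 ]
t 18.7 turn [-0.001 -0.003 -0.001] |0.3 deg| shift [ 0.165 -0.042 -0.413] |89 mm| F [ 0.144 -0.805 -0.541] w 0.2 gf 0.0 ee [552.764 252.272 407.34 ]
[[ -21.715  -16.094 -120.436]
 [ -15.494    9.371  -83.965]
 [  15.837   24.753  -39.867]]
```

send_rows(targets=[[[0,0,0,0.0206,-0.0052,-0.0516,1],[0,0,0,0.0206,-0.0052,-0.0516,1],[0,0,0,0.0206,-0.0052,-0.0516,1],[0,0,0,0.0206,-0.0052,-0.0516,1],[0,0,0,0.0206,-0.0052,-0.0516,1],[0,0,0,0.0206,-0.0052,-0.0516,1],[0,0,0,0.0206,-0.0052,-0.0516,1],[0,0,0,0.0206,-0.0052,-0.0516,1],[0,0,0,0.011,-0.0025,-0.0278,1],[0,0,0,0.011,-0.0025,-0.0278,1],[0,0,0,0,0,0,1]]])

```text
time_s: 19.85
ee_pos: [589.6, 242.3, 314.8]
ee_rot: [179.9, 21.8, 167.5]
force: [1.0, -0.7, 0.7]
gripper_width: 0.3
gripper_force: 0.0
```

```bash
python3 d2.py 46 0 200; python3 -c "
from h import *
C=cam('scene'); p,d=optics.grab_frame('scene'); a=px('scene',(LEDGE+[45,0,250])@EZ,C)[0].astype(int); print(a)
save('s6.png',cv2.resize(p[a[1]-60:a[1]+60,a[0]-80:a[0]+80],None,fx=4.8,fy=4.8,interpolation=cv2.INTER_CUBIC))"
```

```text
tcp [ 46.185  -0.742 229.237] [ 29.678  11.268  83.442 -15.429  69.422 -44.36 ]
t 19.85 turn [-0.001 -0.002 -0.001] |0.2 deg| shift [ 0.053 -0.008 -0.136] |29 mm| F [ 1.029 -0.666  0.715] w 0.3 gf 0.0 ee [589.644 242.266 314.846]
[388 253]
```

View pics/s6.png

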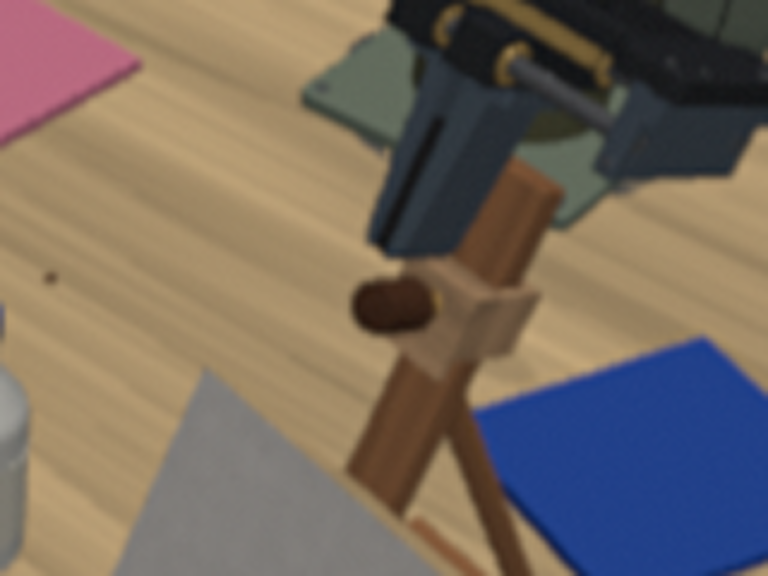

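The shut fingers are about 10 mm above the knob, which is at crop (395,300), and in line with it. Pushing down along the mast.

send_rows(targets=[[[0,0,0,0.0092,-0.002,-0.0232,1],[0,0,0,0.0073,-0.0016,-0.0186,1],[0,0,0,0.0073,-0.0016,-0.0186,1],[0,0,0,0.0073,-0.0016,-0.0186,1],[0,0,0,0.0073,-0.0016,-0.0186,1],[0,0,0,0.0073,-0.0016,-0.0186,1]]])

```text
time_s: 20.5
ee_pos: [598.9, 240.5, 292.6]
ee_rot: [179.9, 21.9, 167.4]
force: [-2.6, 0.5, 2.7]
gripper_width: 0.4
gripper_force: 1.4
```

```bash
python3 d2.py 46 0 160;
```

```text
tcp [ 46.532  -0.462 205.066] [ 29.022  12.246  85.299 -15.555  66.423 -44.206]
t 20.5 turn [-0.002 -0.001 -0.001] |0.2 deg| shift [ 0.08  -0.016 -0.21 ] |45 mm| F [-2.59   0.497  2.681] w 0.4 gf 1.425784695893526 ee [598.856 240.494 292.565]
```

send_rows(targets=[[[0,0,0,0.0092,-0.002,-0.0232,1],[0,0,0,0.0092,-0.002,-0.0232,1],[0,0,0,0.0092,-0.002,-0.0232,1],[0,0,0,0.0092,-0.002,-0.0232,1],[0,0,0,0.0092,-0.002,-0.0232,1],[0,0,0,0.0092,-0.002,-0.0232,1],[0,0,0,0.0092,-0.002,-0.0232,1],[0,0,0,0.0092,-0.002,-0.0232,1],[0,0,0,0.0092,-0.002,-0.0232,1],[0,0,0,0,0,0,1]]])

```text
time_s: 21.5
ee_pos: [615.6, 236.7, 249.7]
ee_rot: [179.9, 21.9, 167.5]
force: [-0.8, -0.4, 0.0]
gripper_width: 0.3
gripper_force: 0.0
```

```bash
cat > clampz.py <<'E'
from h import *
C=cam('scene'); p,d=optics.grab_frame('scene'); X=cloud('scene',d,C)@EZ.T-LEDGE
k=(d>0)&(X[...,2]>135)&(X[...,2]<300)&(X[...,0]>24)&(X[...,0]<60)&(abs(X[...,1])<22)&(p[...,0]>p[...,2].astype(int)+12); print('knob',k.sum(),np.percentile(X[k],[2,50,98],axis=0) if k.any() else 0)
k=(d>0)&(X[...,2]>135)&(X[...,2]<300)&(X[...,0]>14)&(X[...,0]<20)&(abs(X[...,1])<22); print('clamp',k.sum(),np.percentile(X[k],[2,50,98],axis=0))
E
python3 d2.py 46 0 140; python3 clampz.py; python3 chk.py
```

```text
tcp [ 46.396  -0.542 158.923] [ 27.835  14.454  88.381 -15.925  61.085 -43.876]
t 21.5 turn [-0.001 -0.001 -0.001] |0.2 deg| shift [ 0.033 -0.005 -0.088] |19 mm| F [-0.807 -0.392  0.046] w 0.3 gf 0.0 ee [615.584 236.672 249.731]
knob 146 [[ 28.509  -7.916 178.514]
 [ 48.252   7.046 189.125]
 [ 53.894  12.1   250.778]]
clamp 165 [[ 14.401  -4.446 163.489]
 [ 16.837   9.666 181.952]
 [ 19.573  18.16  200.728]]
t 21.65 tcp [ 46.375  -0.546 159.441] F in easel axes [ 0.104 -0.022 -0.386] w 0.18510387030188838 gf 0.0
panel face 5122 [[7.425708277822547, -86.88826657600639, 3.232875863404243], [10.293470572685237, 8.905807613390579, 79.36856799828965], [13.12055239294696, 87.66781831643993, 149.01437720955326]] normal [ 1.    -0.002  0.002]
```

send_rows(targets=[[[0,0,0,0.0073,-0.0016,-0.0186,1],[0,0,0,0.0073,-0.0016,-0.0186,1],[0,0,0,0.0073,-0.0016,-0.0186,1],[0,0,0,0.0073,-0.0016,-0.0186,1],[0,0,0,0,0,0,1]]])

```text
time_s: 22.15
ee_pos: [621.4, 235.5, 235.2]
ee_rot: [179.9, 21.9, 167.5]
force: [-0.0, -0.3, 0.1]
gripper_width: 0.7
gripper_force: 0.0
```

send_rows(targets=[[[0,0,0,0.0018,-0.0004,-0.0046,1],[0,0,0,0.0018,-0.0004,-0.0046,1]]])

```text
time_s: 22.35
ee_pos: [621.8, 235.4, 234.0]
ee_rot: [179.9, 21.9, 167.4]
force: [-1.6, 0.4, 2.5]
gripper_width: 0.7
gripper_force: 1.4
```

```bash
python3 d2.py 46 0 140; python3 clampz.py; python3 chk.py
```

```text
tcp [ 46.432  -0.44  141.937] [ 27.406  15.339  89.425 -16.094  59.083 -43.712]
t 22.35 turn [-0.001 -0.001 -0.001] |0.2 deg| shift [ 0.002  0.002 -0.01 ] |2 mm| F [-1.638  0.376  2.545] w 0.7 gf 1.362458746880293 ee [621.849 235.377 233.995]
knob 145 [[ 26.413  -8.35  162.149]
 [ 46.938   7.596 172.383]
 [ 53.384  20.638 290.158]]
clamp 160 [[ 14.418  -4.043 146.784]
 [ 16.541   9.676 164.862]
 [ 19.344  18.164 184.354]]
t 22.5 tcp [ 46.4    -0.442 141.855] F in easel axes [-0.437 -0.398  1.783] w 0.20361289587538287 gf 0.7714774087071419
panel face 5007 [[7.343186530601736, -86.94439024395608, 2.87676339182598], [10.28647929242004, 10.613626021578682, 77.65392871300914], [13.23630161303986, 87.49692714526708, 148.76555115794983]] normal [ 1.    -0.001 -0.001]
```

About 4 mm to go, in 0.5–1 mm steps while watching the force.

send_rows(targets=[[[0,0,0,0.0018,-0.0004,-0.0046,1],[0,0,0,0.0018,-0.0004,-0.0046,1]]])

```text
time_s: 22.7
ee_pos: [622.5, 235.2, 232.2]
ee_rot: [179.9, 21.9, 167.4]
force: [-1.1, -0.3, 2.3]
gripper_width: 0.6
gripper_force: 1.4
```

send_rows(targets=[[[0,0,0,0.0018,-0.0004,-0.0046,1]]])

```text
time_s: 22.8
ee_pos: [622.9, 235.2, 231.7]
ee_rot: [179.9, 21.9, 167.4]
force: [-6.4, 0.4, 8.0]
gripper_width: -0.1
gripper_force: 4.8
```

send_rows(targets=[[[0,0,0,0.0009,-0.0002,-0.0023,1]]])

```text
time_s: 22.9
ee_pos: [622.9, 235.2, 231.7]
ee_rot: [179.9, 21.9, 167.4]
force: [-6.3, 0.6, 8.6]
gripper_width: 0.6
gripper_force: 4.8
```

send_rows(targets=[[[0,0,0,0.0009,-0.0002,-0.0023,1]]])

```text
time_s: 23.0
ee_pos: [623.0, 235.2, 231.7]
ee_rot: [179.8, 21.9, 167.4]
force: [-7.2, -0.8, 10.4]
gripper_width: 0.4
gripper_force: 5.9
```

```bash
python3 d2.py 46 0 140; python3 clampz.py; python3 chk.py
```

```text
tcp [ 46.603  -0.355 139.377] [ 27.328  15.464  89.595 -16.111  58.726 -43.675]
t 23.0 turn [-0.002 -0.001 -0.001] |0.2 deg| shift [-0.003  0.003  0.002] |1 mm| F [-7.192 -0.775 10.396] w 0.4 gf 5.869103819131851 ee [622.958 235.215 231.686]
knob 139 [[ 25.839  -7.572 159.564]
 [ 46.099   7.916 170.498]
 [ 53.562  20.063 287.266]]
clamp 161 [[ 14.451  -4.512 144.78 ]
 [ 16.767   9.965 163.175]
 [ 19.381  18.595 181.987]]
t 23.15 tcp [ 46.57   -0.382 139.433] F in easel axes [-2.012 -1.185  9.643] w 0.5738097776433838 gf 4.880048632621765
panel face 4977 [[7.400386998418562, -87.07941649716055, 3.3566577322095736], [10.280571189550642, 11.348199430942202, 77.42031898034281], [13.114105648245602, 87.67856717859395, 148.27254735392924]] normal [ 1.    -0.003  0.002]
```

The force jumped to about 10 N and motion stopped, so the clamp is resting on the panel's top edge. I'll back off along the mast and retreat.

send_rows(targets=[[[0,0,0,-0.0092,0.002,0.0232,1],[0,0,0,-0.02,0.0045,0.05,1],[0,0,0,-0.037,0.008,0.093,1],[0,0,0,-0.055,0.012,0.14,1],[0,0,0,-0.055,0.012,0.14,1],[0,0,0,-0.055,0.012,0.14,1],[0,0,0,-0.055,0.012,0.14,1],[0,0,0,-0.055,0.012,0.14,1],[0,0,0,0,0,0.1,1],[0,0,0,0,0,0,1],[0,0,0,0,0,0,1]]])

```text
time_s: 24.25
ee_pos: [555.0, 250.0, 422.9]
ee_rot: [179.9, 21.8, 167.5]
force: [-0.2, -0.7, 0.1]
gripper_width: 0.6
gripper_force: 0.0
```

```bash
python3 clampz.py; python3 chk.py; python3 -c "
import cv2; a=cv2.imread('pics/last.png'); cv2.imwrite('pics/fin.png',cv2.resize(a[150:420,130:490],None,fx=2.1,fy=2.1,interpolation=cv2.INTER_CUBIC))"
```

```text
knob 169 [[ 28.525  -8.003 160.059]
 [ 48.427   4.678 172.042]
 [ 53.556  10.938 178.747]]
clamp 207 [[ 14.295 -16.221 144.736]
 [ 16.596   7.163 168.499]
 [ 18.988  18.022 182.291]]
t 24.4 tcp [ 53.105  -1.105 341.445] F in easel axes [-0.278 -0.441 -0.063] w 0.5511260944520713 gf 0.0
panel face 4985 [[7.475287039219897, -87.05355071273497, 3.0136365365736517], [10.30367422294671, 11.037932032093408, 77.11771997304507], [13.205870093727029, 87.620123212405, 148.3339316215494]] normal [ 1.    -0.003  0.001]
```

View pics/fin.png

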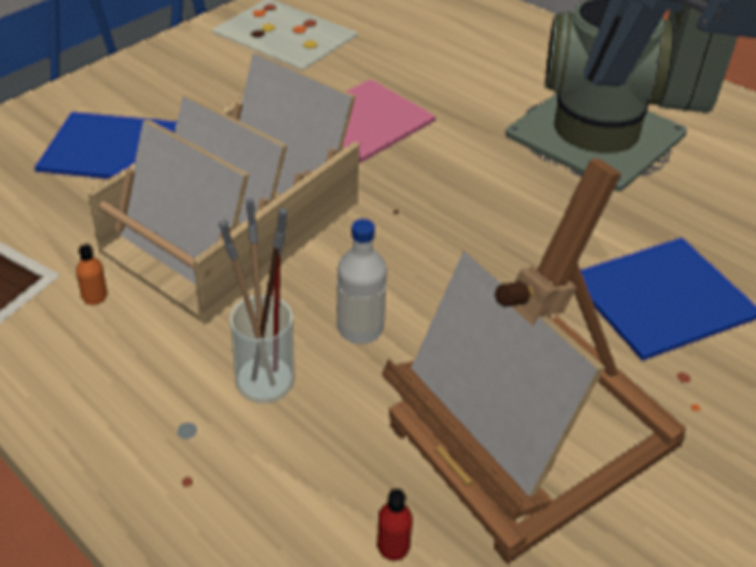

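The panel stands on the ledge with its primed face outward. The clamp rests on its top edge at crop (545,295). The other three panels are still in the rack, and the jar and bottles are untouched.

```bash
python3 -c "
from workcell import env
print(env.job_done())"
```

```text
the job is handed in; nothing more can be done
None
```

I handed the job in at about 24 s of the allowed 67 s: the shortest panel stands flat and centred on the easel, white primed face out, the clamp rests on its top edge, and the other panels, jar and bottles were left undisturbed.

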